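Clock a nest collar onto its setting head and hold it home

TASK

Set up the angle setting head: first turn its dial clockwise to 60 degrees, the second long mark clockwise from the double zero mark. Then turn the knurled nest collar clockwise on its spindle until the keyway hidden in its underside drops over the spindle's cross pin, and push it down fully home against its spring. Finish while still holding the collar pushed home with the gripper, so that a fitter can tighten its grub screws; leave the dial at 60 and the things lying around where they are.

Things in the scene. Friction and masses are not known exactly. Their poses are not given: they have to be found in the camera images.
- head: Angle setting head, fixed: dark base plate 92 x 216 x 10 mm, grey gear housing 64 x 186 mm up to z 32 mm; a vertical spindle at its +y end and a dial at its -y end, axes 120 mm apart. Origin: centre of the underside, on the bench top (z 0). Its y axis runs along the plate from dial to spindle; x points away from the robot, within 18 degrees.
- dial (a joint): Angle of the dial in rad: 0 with the pointer at the double zero mark, growing clockwise seen from above; 60 degrees = 1.047. Starts between -0.4 and 0.5. Friction about 0.4 N m; it stays where it is left. Through gears it turns the spindle and its pin a tenth as far, anticlockwise; turning the collar against the pin does not easily turn it back.
- dial_grip (a point): Point on the dial's vertical axis at mid-height of its black bar grip, 56 mm above the bench. Bar 38 mm long, 14 mm thick, z 40 to 65 mm, on a round skirt of 42 mm diameter, top at z 41 mm. The point turns with the dial; its x axis runs along the bar to the end with the white pointer line.
- scale_zero (a point): The double long zero mark of the dial's scale, on the head's +x side of the dial, z 35 mm, 27 mm from the dial axis. The fixed aluminium scale (63 mm diameter) has a tick every 10 degrees and a long one every 30 degrees.
- collar: Steel nest collar: knurled ring, 54 mm outer diameter, 30 mm high, 27 mm bore, shallow round recess on top. Loose, 0.17 to 0.36 kg; it stands round the spindle on the spring seat, underside at z 52 mm, top at z 82 mm. Origin: centre of the underside, z up. A blind keyway 10 mm wide, 9 mm deep crosses its underside along its x axis; it does not show outside.
- spindle_axis (a point): Fixed point on the vertical spindle axis at the seat's rest height, z 52 mm. Spindle 24 mm across (collar has 1.5 mm clearance all round), top at z 68 mm. A hidden cross pin, 6 mm thick, sticks out 7.5 mm on both sides, top 2 mm below this point, direction unknown: at a wrong angle the collar stops on it after 2 mm.
- collar_home (a point): Where the collar's underside centre is when fully home: on the spindle axis, z 45 mm (fixed). The boss around it is 64 mm across, top at z 42 mm. With the dial at 60 degrees the keyway meets the pin after the collar has been turned 15 to 80 degrees clockwise (seen from above) from its start; within about 6 degrees of the right angle it goes down.
- seat (a joint): Travel of the spring seat under the collar in m: 0 at rest (up), growing downwards, 0.007 fully home on its stop. It pushes the collar up with 6 N at rest and about 12 N fully home, so the collar rises again when let go.
- key: Bystander: dark hex key, 33 x 99 x 4 mm, lying on the bench. Origin: centre of the underside.
- ring: Bystander: plain grey nest ring without knurl, 60 mm outer diameter, 15 mm high, lying on the bench. Origin: centre of the underside.
- gauge: Bystander: ring gauge with a dark handle, 69 x 118 x 8 mm, lying behind the head. Origin at its underside.

How it is judged (in metres and radians):
On the way, in this order (a step that is already met when the one before it is completed fails the run):
1. the dial stands at 60 degrees (within 6 degrees) while the collar is still up (value of joint dial between 0.942 and 1.152 rad and value of joint seat below 0.0035 m), for 0.3 s.
2. the collar has dropped over the pin and is pushed home (value of joint seat above 0.0055 m and z of collar in the frame of spindle_axis below -0.0055 m), for 0.2 s.
At the end, for the whole second after the job is handed in: The dial still stands at 60 degrees (within 6), and the gripper's fingers hold the collar at rest, level (within 4.5 degrees) and centred on the spindle (within 3 mm), pushed home against the spring: seat pressed by more than 5.5 of its 7 mm, collar more than 5.5 mm below its starting height (all of step 2 and value of joint dial between 0.942 and 1.152 rad and horizontal distance between collar and spindle_axis below 0.003 m and angle between collar's own z axis and vertical below 0.08 rad and contact force between the fingers and collar above 2 N and linear speed of collar below 0.02 m/s); the arm keeps its last pose, push and grip.
It fails at once if a bystander was pushed more than 20 mm (distance of any of key, ring, gauge from where it was at the start of the episode above 0.02 m).
It also fails if it takes over 48 s, if anything falls off the work surface, if the arm or the gripper's body presses on something with over 40 N, if the wrist force passes 120 N, or if a joint passes its speed limit or range.

ROBOT

A 6-joint arm with a two-finger parallel gripper is mounted at the origin on a cart in front of the work surface, level with it; the furniture and walls round the work are solid. World frame = base frame: x ahead of the robot, y to its left, z up, the work surface at z = 0. Lengths are in mm, angles in rad, forces in N, time in s.
With the tool pointing down it reaches from about 350 to 975 mm from the base axis. Payload 7.1 kg.
Tool frame: the origin (TCP) lies on the front face of the gripper's body, between the roots of the fingers; the fingertips stand 80 mm ahead of it and the grasp point (between the pads) lies 61 mm ahead of it; z points along the fingers, y is the line along which they close (so a half turn about z gives the same grasp; the last joint's range is limited). The gripper opens to 88 mm and grips with 3 to 60 N. Pads are 20 mm wide; open, the fingers measure 115 mm over their backs; the gripper's body (75 mm by 178 mm) begins 61 mm behind the grasp point.
Start: joints at [-0.019, 0.423, 1.63, -0, 1.089, -0.019], TCP at [624.984, 0.026, 302.675] pointing down, gripper open.
Joint ranges: [-3, 3], [-0.9, 2.11], [0.09, 2.58], [-1.31, 4.45], [0.11, 2.69], [-2.54, 2.54]. Speed limits (rad/s): [2.39, 2.39, 3.01, 3.14, 3.14, 3.14].

INTERFACE

Orientations are given as a rotation vector (axis times angle).
In Python, from workcell import readout, vision, close_job gives the robot as it stands.
- The arm moves only by the tool servo_tool, never from a script. Its argument "plan" is a list that holds one entry, the list of rows, each a list of 7 numbers: the gripper command: -1 is fully open, 1 is shut, values between are in proportion, then the shift along the world's x, y, z in units of 40 mm (1.0 is 40 mm), then the turn, a rotation vector about the world's x, y, z in units of 5 degrees (1.0 is 5 degrees). A call has 1 to 5 rows; each row shifts and turns the commanded pose from where the row before left it; what a row does not reach is not made up. A row lasts 1/12 s, in which the tool goes at most 41.7 mm and 7.16 degrees, less where a joint would pass 70% of its speed; a pose out of reach is approached as far as the arm can. A call is refused whole if a number of a shift passes 1 or a number of a turn 1, either way. A call with a gripper value outside its range is refused whole. The fingers move at their own pace and stop on an object; the grip force is fixed at half the most. Time passes only in rows, so rows that do not move let the fingers close. It gives the time, the measured TCP pose, the force, the opening and the grip force at its end, in the units of the state.
- readout.get_obs(): the state, without advancing time (a new reading comes with each control period).
- vision.get_image(name): name is "scene" or "side" or "wrist"; returns the picture (384x512x3 uint8, red, green, blue); there is no depth.
- vision.camera_params(name): a dict with "fx", "fy", "cx", "cy" (pixels), "rvec" (rotation vector, rad) and "tvec" (3), from world to camera coordinates, as OpenCV has them; the wrist camera has in their place "hand_eye" (4x4, takes a point from camera to tool coordinates, whose origin is the TCP and whose axes are the flange's). Camera axes: x right, y down, z forward; pixel columns grow to the right and rows downward; lengths in mm; the calibration is good to about 2 mm. A picture is of the moment at which its call begins: read the wrist's pose just before it. camera_params takes no time and is no camera call.
- close_job(): hands the job in; it is judged then, once.
The state is a dict: "t": time; "qpos": joint angles; "qvel": joint speeds; "joint_torque": joint torques, N m; "ee_pos": TCP position; "orientation": TCP orientation; "ft_force": force on the tool from outside, world axes, zero at the start; "moment": the same for the moment, N m; "width": finger opening in mm; "grasp_force": force on a finger pad.
Only numpy, scipy, OpenCV 4.12 (cv2) and the standard library are available. Lean on these libraries where they do the work, as an engineer would, in place of code of your own. Each camera call takes 0.05 s, during which the arm holds its last target. There are 200 camera calls.

## Working session

There is one attempt and no reset: what is moved stays moved. The work goes in short steps, Python scripts to look and compute and a tool call to move; the robot and the scene stay as the last step left them, time stands still between calls to the robot, and variables do not carry over. Pictures are saved under pics/ and viewed, at most 10 in all, crops included, and the job is handed in when it is done.

Besides the shell and the picture viewer there is one more tool, called in YAML: its name, and indented under it one key for each argument. servo_tool: Moves the arm, as the interface text tells. Its arguments: {"type":"object","properties":{"plan":{"type":"array"}},"required":["plan"]}

```bash
mkdir -p pics; cat > h.py <<'E'
import numpy as np, cv2
from workcell import readout, vision
from scipy.spatial.transform import Rotation as R
def cam(n,obs=None):
    p=vision.camera_params(n)
    K=np.array([[p['fx'],0,p['cx']],[0,p['fy'],p['cy']],[0,0,1.]])
    if 'hand_eye' in p:
        o=obs or readout.get_obs()
        T=np.eye(4);T[:3,:3]=R.from_rotvec(o['orientation']).as_matrix();T[:3,3]=o['ee_pos']
        C=T@np.array(p['hand_eye']); return K,C[:3,:3],C[:3,3]
    Rc=R.from_rotvec(np.ravel(p['rvec'])).as_matrix()
    return K,Rc.T,-Rc.T@np.ravel(p['tvec'])
def ray(c,uv,z):
    K,Rw,o=c; uv=np.atleast_2d(uv).astype(float)
    d=np.c_[uv,np.ones(len(uv))]@np.linalg.inv(K).T@Rw.T
    return o+d*((z-o[2])/d[:,2])[:,None]
def proj(c,X):
    K,Rw,o=c; q=(np.atleast_2d(X)-o)@Rw@K.T; return q[:,:2]/q[:,2:]
def shot(n,f):
    o=readout.get_obs(); im=cv2.cvtColor(vision.get_image(n),cv2.COLOR_RGB2BGR); cv2.imwrite(f,im); return im,cam(n,o)
E
python3 - <<'E'
from h import *
for n in('scene','side','wrist'):
    im,c=shot(n,f'pics/{n}0.png'); print(n,c[0][0,0],c[2].round(),c[1].round(2).tolist())
a=cv2.imread('pics/scene0.png');b=cv2.imread('pics/wrist0.png')
cv2.imwrite('pics/both.png',np.hstack([a,b])[:, :] if 0 else cv2.resize(np.hstack([a,b]),(800,300)))
o=readout.get_obs();print(o)
E
```

```text
scene 415.7802713719481 [ 138. -480.  481.] [[0.83, -0.26, 0.49], [-0.56, -0.38, 0.74], [-0.0, -0.89, -0.46]]
side 384.09467715117245 [ 352. -533.  581.] [[0.96, -0.16, 0.21], [-0.27, -0.52, 0.81], [-0.02, -0.84, -0.55]]
wrist 322.37930665632655 [624.  73. 383.] [[1.0, 0.0, -0.0], [-0.0, -0.96, -0.27], [-0.0, 0.27, -0.96]]
{'t': 0.15, 'qpos': array([-1.89821899e-02,  4.23700350e-01,  1.63047041e+00, -1.64595283e-05,
        1.08857615e+00, -1.89682671e-02]), 'qvel': array([-0.00069033, -0.00267291, -0.00258144,  0.00226994,  0.0017146 ,
        0.0003292 ]), 'joint_torque': array([ 9.52650989e-04, -5.44981134e+01, -2.73919362e+01,  6.45430083e-02,
        2.04369903e-02, -3.19723256e-05]), 'ee_pos': array([6.24685281e+02, 3.94757589e-02, 3.02075627e+02]), 'orientation': array([-2.22086744e+00, -2.22085349e+00,  1.27366158e-03]), 'ft_force': array([-0.40211048,  0.19827494, -0.37660036]), 'moment': array([ 0.00720878, -0.06364001,  0.0605798 ]), 'grasp_force': 0.0, 'width': 87.8537715380771}
```

View pics/scene0.png

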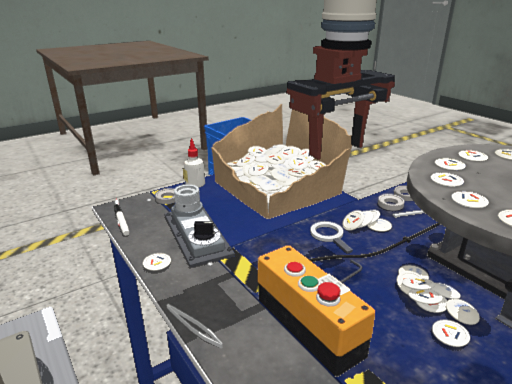

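View pics/wrist0.png

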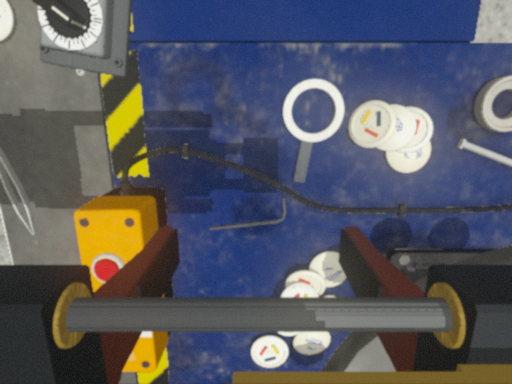

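The scene view shows the head at left: collar at about (187,197), dial at about (204,230). The wrist view shows the dial at (70,12) at the top left edge. Next I locate both and take a closer wrist view.

```bash
python3 - <<'E'
from h import *
s=cam('scene');w=cam('wrist')
print('dial w',ray(w,[70,12],35),'dial s',ray(s,[204,226],65),'collar s',ray(s,[187,190],82))
for z,uv in((0,[280,60]),(80,[107,270]),(0,[312,110])): print(ray(w,uv,z))
print('box near corner',ray(s,[[268,213],[215,178]],0), 'bottle',ray(s,[193,186],0), 'orange top',ray(s,[[259,260],[292,247],[372,310]],80))
E
```

```text
dial w [[440.92650987 159.95250586  35.        ]] dial s [[435.21068431 142.85393126  65.        ]] collar s [[462.26957284 271.05082829  82.        ]]
[[647.12208265 121.07393641   0.        ]]
[[465.11448012 -92.87417564  80.        ]]
[[684.83899298  67.67494828   0.        ]]
box near corner [[632.65553373 207.59331351   0.        ]
 [625.23586724 449.54002081   0.        ]] bottle [[ 5.52434854e+02  4.38163105e+02 -5.68434189e-14]] orange top [[ 448.93945074  -24.32641206   80.        ]
 [ 516.29697794  -25.20574206   80.        ]
 [ 512.06268335 -207.11575876   80.        ]]
```

servo_tool:
  plan:
    - [[-1, -0.6, 0.7, 0, 0, 0, 0], [-1, -0.6, 0.7, 0, 0, 0, 0], [-1, -0.6, 0.7, 0, 0, 0, 0], [-1, -0.6, 0.7, 0, 0, 0, 0], [-1, -0.6, 0.7, 0, 0, 0, 0]]

```text
t: 0.57
ee_pos: [503.6, 140.9, 302.4]
orientation: [-2.222, -2.221, 0.001]
ft_force: [0.6, 0.8, 0.3]
width: 87.5
grasp_force: 0.0
```

servo_tool:
  plan:
    - [[-1, -0.6, 0.7, 0, 0, 0, 0], [-1, -0.6, 0.7, 0, 0, 0, 0], [-1, 0, 0, 0, 0, 0, 0]]

```text
t: 0.82
ee_pos: [453.1, 199.1, 302.3]
orientation: [-2.216, -2.224, 0.002]
ft_force: [-0.5, -0.8, -0.1]
width: 87.6
grasp_force: 0.0
```

```bash
python3 - <<'E'
from h import *
im,c=shot('wrist','pics/w1.png'); np.save('c1.npy',np.hstack([c[0],c[1],c[2][:,None]]))
cv2.imwrite('pics/w1b.png',cv2.resize(im,(800,600)))
print(readout.get_obs()['ee_pos'])
E
```

```text
[454.96273629 197.83304132 302.60553113]
```

View pics/w1b.png

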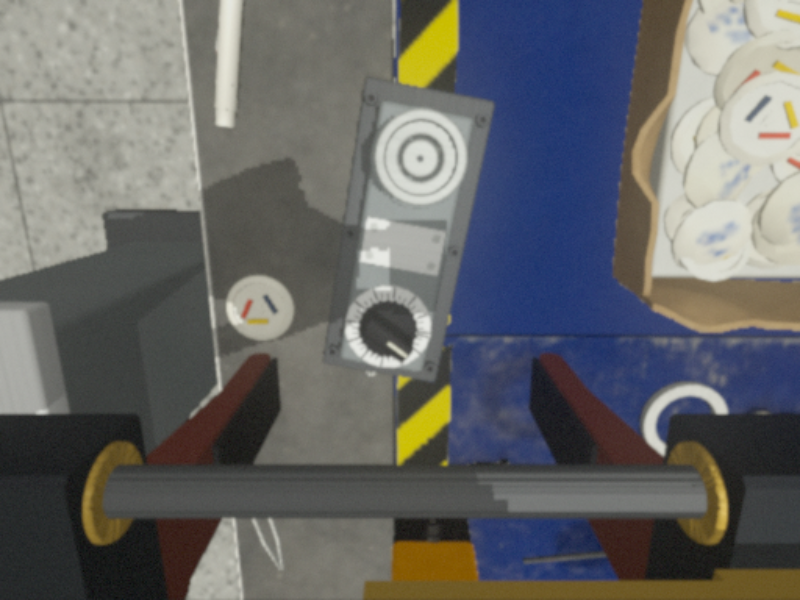

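The collar's rings are centred near (420,157) and the dial near (388,327) in the 800-px picture, with the white pointer going down-right. I'll measure these.

```bash
python3 - <<'E'
from h import *
im=cv2.imread('pics/w1.png');m=np.load('c1.npy');c=(m[:,:3],m[:,3:6],m[:,6])
g=cv2.cvtColor(im,cv2.COLOR_BGR2GRAY)
x0,y0=200,30; 
# collar: bright rings -> contours fit
sub=g[50:150,220:320]; 
for th in (150,180,200):
    cs,_=cv2.findContours((sub>th).astype(np.uint8),cv2.RETR_LIST,cv2.CHAIN_APPROX_NONE)
    for k in cs:
        if len(k)>30:
            e=cv2.fitEllipse(k); ctr=np.array(e[0])+[220,50]; print('col',th,len(k),ctr.round(1),np.round(e[1],1),ray(c,ctr,82).round(1))
sub=g[170:250,205:290]
for th in (60,150,180):
    mk=(sub>th).astype(np.uint8) if th>100 else (sub<th).astype(np.uint8)
    cs,_=cv2.findContours(mk,cv2.RETR_LIST,cv2.CHAIN_APPROX_NONE)
    for k in cs:
        if len(k)>30:
            e=cv2.fitEllipse(cv2.convexHull(k)); ctr=np.array(e[0])+[205,170]; print('dial',th,len(k),ctr.round(1),np.round(e[1],1),ray(c,ctr,35).round(1))
# rectify the dial plane z=35 and bar z=65, 5px/mm
def rect(z,cx,cy,r=40,s=7):
    n=int(2*r*s);Y,X=np.mgrid[0:n,0:n]; P=np.c_[(cx-r+X.ravel()/s),(cy+r-Y.ravel()/s),np.full(n*n,z)]
    uv=proj(c,P).astype(np.float32); return cv2.remap(im,uv[:,0].reshape(n,n),uv[:,1].reshape(n,n),cv2.INTER_CUBIC)
ctr=ray(c,np.array([388,327])/1.5625,35)[0];print(ctr)
cv2.imwrite('pics/rect.png',rect(35,ctr[0],ctr[1]))
E
```

```text
col 150 65 [268.7 100.7] [22.4 23.3] [[460.6 276.2  82. ]]
col 150 86 [269.  100.5] [29.8 30.9] [[460.7 276.3  82. ]]
col 150 366 [266.9 106.7] [62.9 89.3] [[458.9 270.9  82. ]]
col 150 41 [266.9  52. ] [ 4.8 23.6] [[458.5 316.5  82. ]]
col 180 38 [240.7 143. ] [ 8.3 16.7] [[434.9 238.3  82. ]]
col 180 61 [268.7 100.8] [21.1 21.9] [[460.5 276.1  82. ]]
col 180 90 [268.8 100.5] [31.6 32.8] [[460.6 276.3  82. ]]
col 180 48 [248.5  94.6] [ 6.  21.5] [[442.4 281.3  82. ]]
col 180 130 [269.7  99.4] [44.4 46.9] [[461.4 277.2  82. ]]
col 180 166 [269.1 100. ] [56.7 60. ] [[460.9 276.7  82. ]]
col 200 34 [240.4 142.9] [ 6.6 15.8] [[434.7 238.4  82. ]]
col 200 57 [268.6 100.8] [19.6 20.4] [[460.4 276.   82. ]]
col 200 94 [268.8 100.7] [33.  34.1] [[460.6 276.2  82. ]]
col 200 125 [268.7 100.7] [42.2 44.6] [[460.5 276.1  82. ]]
col 200 142 [268.9 100.3] [49.7 51.6] [[460.7 276.5  82. ]]
col 200 162 [269.1 100.1] [55.4 58.3] [[460.9 276.7  82. ]]
dial 60 38 [238.4 202.6] [ 7.5 12.1] [[428.9 166.1  35. ]]
dial 150 33 [258.  189.5] [ 9.  15.7] [[451.  181.5  35. ]]
dial 150 422 [251.5 197.6] [60.7 87.3] [[443.7 172.   35. ]]
dial 180 98 [238.7 220.7] [22.4 41.2] [[428.9 144.4  35. ]]
dial 180 106 [262.1 216.7] [21.6 37.3] [[455.8 149.4  35. ]]
[440.0331212  158.20398969  35.        ]
```

View pics/rect.png

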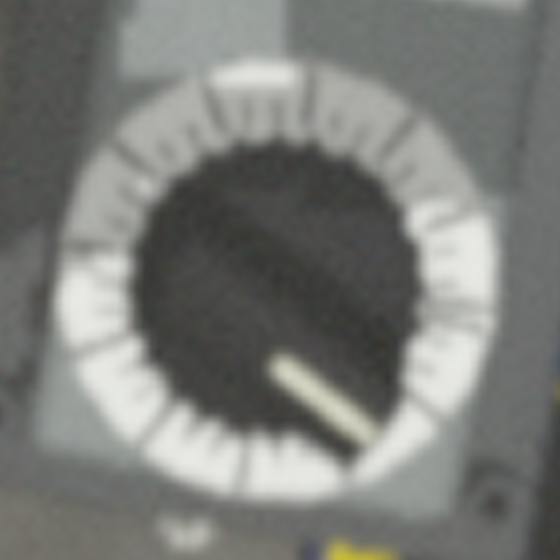

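servo_tool:
  plan:
    - [[-1, -0.04, -0.1, -0.3, 0, 0, 1], [-1, -0.04, -0.1, -0.3, 0, 0, 1], [-1, -0.04, -0.1, -0.3, 0, 0, 1], [-1, -0.04, -0.1, -0.3, 0, 0, 1], [-1, -0.04, -0.1, -0.3, 0, 0, 1]]

```text
t: 1.28
ee_pos: [449.6, 175.1, 242.1]
orientation: [1.683, 2.652, 0.0]
ft_force: [-0.1, 0.3, -0.1]
width: 87.9
grasp_force: 0.0
```

servo_tool:
  plan:
    - [[-1, -0.04, -0.1, -0.3, 0, 0, 1], [-1, -0.04, -0.1, -0.3, 0, 0, 1], [-1, -0.04, -0.1, -0.3, 0, 0, 1], [-1, -0.04, -0.1, -0.3, 0, 0, 1], [-1, -0.04, -0.05, -0.3, 0, 0, 1]]

```text
t: 1.7
ee_pos: [441.7, 156.9, 182.0]
orientation: [1.07, 2.954, -0.0]
ft_force: [-0.2, 0.7, 0.5]
width: 88.1
grasp_force: 0.0
```

servo_tool:
  plan:
    - [[-1, 0, 0, 0, 0, 0, 0], [-1, 0, 0, 0, 0, 0, 0], [-1, 0, 0, 0, 0, 0, 0]]

```text
t: 1.95
ee_pos: [441.8, 157.8, 183.1]
orientation: [1.079, 2.95, 0.001]
ft_force: [0.4, 0.9, -0.2]
width: 87.9
grasp_force: 0.0
```

```bash
python3 - <<'E'
from h import *
o=readout.get_obs();print(o['ee_pos'],R.from_rotvec(o['orientation']).as_matrix().round(3).tolist())
im,c=shot('wrist','pics/w2.png')
for d in((439.7,158.2,65),(460.7,276.3,82)): print(proj(c,np.array(d)))
E
```

```text
[441.76462702 157.84791305 183.07705496] [[-0.764, 0.645, 0.001], [0.645, 0.764, 0.0], [-0.0, 0.001, -1.0]]
[[258.09662594 219.18323889]]
[[445.28116028 127.30917769]]
```

servo_tool:
  plan:
    - [[-1, -0.05, 0, -0.5, 0, 0, 0], [-1, 0, 0, -0.5, 0, 0, 0], [-1, 0, 0, -0.45, 0, 0, 0], [1, 0, 0, 0, 0, 0, 0], [1, 0, 0, 0, 0, 0, 0]]

```text
t: 2.42
ee_pos: [439.0, 158.1, 124.8]
orientation: [-1.075, -2.951, 0.001]
ft_force: [0.6, -0.1, -0.0]
width: 77.6
grasp_force: 0.0
```

servo_tool:
  plan:
    - [[1, 0, 0, 0, 0, 0, 0], [1, 0, 0, 0, 0, 0, 0], [1, 0, 0, 0, 0, 0, 0], [1, 0, 0, 0, 0, 0, 0], [1, 0, 0, 0, 0, 0, 0]]

```text
t: 2.83
ee_pos: [439.3, 158.1, 125.2]
orientation: [1.074, 2.951, 0.001]
ft_force: [0.7, -0.2, -1.0]
width: 44.4
grasp_force: 0.0
```

servo_tool:
  plan:
    - [[1, 0, 0, 0, 0, 0, 0], [1, 0, 0, 0, 0, 0, 0], [1, 0, 0, 0, 0, 0, 0], [1, 0, 0, 0, 0, 0, 0], [1, 0, 0, 0, 0, 0, 0]]

```text
t: 3.25
ee_pos: [439.6, 158.6, 124.7]
orientation: [1.075, 2.951, 0.003]
ft_force: [2.0, 3.8, -1.9]
width: 13.7
grasp_force: 29.9
```

servo_tool:
  plan:
    - [[1, 0, 0, 0, 0, 0, 0], [1, 0, 0, 0, 0, 0, 0], [1, 0, 0, 0, 0, 0, 0]]

```text
t: 3.5
ee_pos: [439.6, 158.6, 124.7]
orientation: [1.074, 2.951, 0.002]
ft_force: [1.6, 4.6, -2.0]
width: 13.8
grasp_force: 29.9
```

servo_tool:
  plan:
    - [[1, 0, 0, 0, 0, 0, -0.8], [1, 0, 0, 0, 0, 0, -0.8], [1, 0, 0, 0, 0, 0, -0.8], [1, 0, 0, 0, 0, 0, -0.8], [1, 0, 0, 0, 0, 0, -0.8]]

```text
t: 3.92
ee_pos: [439.8, 158.7, 124.7]
orientation: [1.574, 2.718, 0.003]
ft_force: [2.4, 6.9, -3.9]
width: 13.9
grasp_force: 30.0
```

servo_tool:
  plan:
    - [[1, 0, 0, 0, 0, 0, -0.8], [1, 0, 0, 0, 0, 0, -0.8], [1, 0, 0, 0, 0, 0, -0.6], [1, 0, 0, 0, 0, 0, 0], [1, 0, 0, 0, 0, 0, 0]]

```text
t: 4.33
ee_pos: [439.9, 158.8, 124.7]
orientation: [1.823, 2.557, 0.003]
ft_force: [2.8, 6.3, -4.2]
width: 13.8
grasp_force: 29.9
```

```bash
python3 - <<'E'
from h import *
o=readout.get_obs();M=R.from_rotvec(o['orientation']).as_matrix();print(o['ee_pos'],o['ft_force'],o['moment'],o['width'],np.degrees(np.arctan2(M[1,1],M[0,1])))
E
```

```text
[439.88146965 158.8120873  124.71286386] [ 2.83613029  6.2567352  -4.22887688] [ 1.08930671 -0.3619231   0.2385229 ] 13.762881596842133 19.01292841595179
```

servo_tool:
  plan:
    - [[-1, 0, 0, 0, 0, 0, 0], [-1, 0, 0, 0, 0, 0, 0], [-1, 0, 0, 0, 0, 0, 0], [-1, 0, 0, 0.1, 0, 0, 0], [-1, 0, 0, 0.5, 0, 0, 0]]

```text
t: 4.75
ee_pos: [437.4, 157.4, 147.1]
orientation: [-1.823, -2.555, 0.007]
ft_force: [0.1, -0.1, -0.1]
width: 43.9
grasp_force: 0.0
```

servo_tool:
  plan:
    - [[-1, 0, 0, 0.8, 0, 0, 0], [-1, 0, 0.4, 0.8, 0, 0, 0], [-1, 0, 0.4, 0.6, 0, 0, 0], [-1, 0, 0.2, 0, 0, 0, 0], [-1, 0, 0, 0, 0, 0, 0]]

```text
t: 5.17
ee_pos: [439.7, 199.3, 238.2]
orientation: [1.822, 2.557, 0.005]
ft_force: [0.1, 1.0, -0.4]
width: 76.8
grasp_force: 0.0
```

```bash
python3 - <<'E'
from h import *
im,c=shot('wrist','pics/w3.png'); print(readout.get_obs()['ee_pos'])
def rect(z,cx,cy,r=40,s=7):
    n=int(2*r*s);Y,X=np.mgrid[0:n,0:n]; P=np.c_[(cx-r+X.ravel()/s),(cy+r-Y.ravel()/s),np.full(n*n,z)]
    uv=proj(c,P).astype(np.float32); return cv2.remap(im,uv[:,0].reshape(n,n),uv[:,1].reshape(n,n),cv2.INTER_CUBIC)
a=np.hstack([rect(35,439.7,158.2),rect(65,439.7,158.2)]);cv2.imwrite('pics/rect3.png',cv2.resize(a,(800,400)))
g=cv2.cvtColor(rect(65,439.7,158.2),cv2.COLOR_BGR2GRAY)
m=((g>150)*255).astype(np.uint8)
cs,_=cv2.findContours(m,cv2.RETR_EXTERNAL,cv2.CHAIN_APPROX_NONE)
for k in cs:
    r=cv2.minAreaRect(k); w=sorted(r[1])
    if 8<w[0]<35 and 40<w[1]<140:
        vx,vy=cv2.fitLine(k,cv2.DIST_L2,0,.01,.01)[:2].ravel(); print(np.round(r[0]),np.round(w),np.degrees(np.arctan2(-vy,vx)))
print('collar',proj(c,np.array([460.7,276.3,82])))
gg=cv2.cvtColor(im,cv2.COLOR_BGR2GRAY)
for th in(180,200):
    cs,_=cv2.findContours((gg>th).astype(np.uint8),cv2.RETR_LIST,cv2.CHAIN_APPROX_NONE)
    for k in cs:
        if len(k)>60:
            e=cv2.fitEllipse(k)
            if min(e[1])/max(e[1])>.9 and max(e[1])<150: print(th,np.round(e[0],1),np.round(e[1]),ray(c,e[0],82).round(1))
E
```

```text
[438.74974519 198.31031001 236.84534271]
[157. 412.] [26. 46.] -10.708747
[305. 344.] [ 22. 122.] -67.569916
collar [[321.79318072 116.09712702]]
180 [244.5 228.5] [55. 61.] [[435.5 176.7  82. ]]
180 [151.9 180.8] [44. 47.] [[357.4 190.4  82. ]]
180 [318.1 115.4] [26. 28.] [[458.  275.9  82. ]]
180 [320.  115.6] [38. 40.] [[459.4 276.2  82. ]]
180 [319.7 113.9] [66. 69.] [[458.7 277.2  82. ]]
180 [107.9  29.5] [17. 18.] [[304.5 281.8  82. ]]
200 [318.1 115.5] [25. 27.] [[458.  275.8  82. ]]
200 [320.1 115.6] [39. 41.] [[459.4 276.2  82. ]]
200 [320.  114.1] [64. 69.] [[459.  277.1  82. ]]
```

View pics/rect3.png

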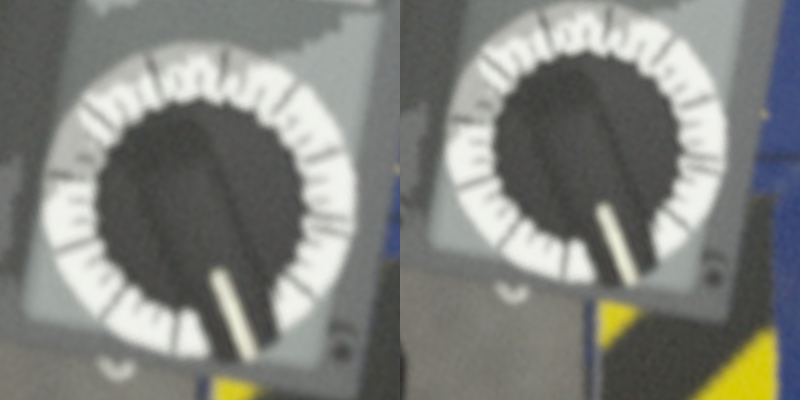

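The second rectified view shows the pointer direction at about −70°, zero mark at about −10°, so the dial stands at about 60°. On to the collar.

servo_tool:
  plan:
    - [[-1, 0.13, 0.49, -0.35, 0, 0, 0], [-1, 0.13, 0.49, -0.35, 0, 0, 0], [-1, 0.13, 0.49, -0.35, 0, 0, 0], [-1, 0.13, 0.49, -0.35, 0, 0, 0], [-1, 0, 0, 0, 0, 0, 0]]

```text
t: 5.63
ee_pos: [459.0, 277.2, 176.9]
orientation: [-1.822, -2.557, 0.007]
ft_force: [0.3, 1.2, 0.3]
width: 88.2
grasp_force: 0.0
```

servo_tool:
  plan:
    - [[-1, 0, 0, -0.4, 0, 0, 0], [-1, 0, 0, -0.4, 0, 0, 0], [-1, 0, 0, -0.4, 0, 0, 0], [-1, 0, 0, 0, 0, 0, 0], [-1, 0, 0, 0, 0, 0, 0]]

```text
t: 6.05
ee_pos: [458.7, 274.9, 131.6]
orientation: [-1.824, -2.556, 0.006]
ft_force: [0.1, -0.1, 0.1]
width: 87.8
grasp_force: 0.0
```

servo_tool:
  plan:
    - [[1, 0, 0, 0, 0, 0, 0], [1, 0, 0, 0, 0, 0, 0], [1, 0, 0, 0, 0, 0, 0], [1, 0, 0, 0, 0, 0, 0], [1, 0, 0, 0, 0, 0, 0]]

```text
t: 6.47
ee_pos: [460.0, 276.5, 133.3]
orientation: [1.824, 2.557, 0.001]
ft_force: [0.3, -0.4, -0.3]
width: 58.0
grasp_force: 0.0
```

servo_tool:
  plan:
    - [[1, 0, 0, 0, 0, 0, 0], [1, 0, 0, 0, 0, 0, 0], [1, 0, 0, 0, 0, 0, 0], [1, 0, 0, 0, 0, 0, 0], [1, 0, 0, 0, 0, 0, 0]]

```text
t: 6.88
ee_pos: [460.2, 276.6, 132.9]
orientation: [1.824, 2.557, 0.002]
ft_force: [3.1, -0.5, 2.9]
width: 53.9
grasp_force: 30.0
```

servo_tool:
  plan:
    - [[1, 0, 0, -0.03, 0, 0, 0], [1, 0, 0, -0.03, 0, 0, 0], [1, 0, 0, 0, 0, 0, 0]]

```text
t: 7.13
ee_pos: [460.2, 276.7, 130.9]
orientation: [1.824, 2.557, 0.001]
ft_force: [0.4, -1.2, 11.2]
width: 54.0
grasp_force: 30.0
```

servo_tool:
  plan:
    - [[1, 0, 0, -0.03, 0, 0, -0.6], [1, 0, 0, 0, 0, 0, -0.6], [1, 0, 0, 0, 0, 0, -0.6], [1, 0, 0, 0, 0, 0, -0.6], [1, 0, 0, 0, 0, 0, 0]]

```text
t: 7.55
ee_pos: [460.6, 277.0, 130.7]
orientation: [2.084, 2.349, 0.004]
ft_force: [-0.8, -1.3, 19.9]
width: 53.6
grasp_force: 30.0
```

servo_tool:
  plan:
    - [[1, 0, 0, 0, 0, 0, -0.6], [1, 0, 0, 0, 0, 0, -0.6], [1, 0, 0, 0, 0, 0, -0.6], [1, 0, 0, 0, 0, 0, 0]]

```text
t: 7.88
ee_pos: [460.8, 277.1, 130.7]
orientation: [2.262, 2.179, 0.005]
ft_force: [0.1, -0.1, 18.4]
width: 53.8
grasp_force: 30.0
```

servo_tool:
  plan:
    - [[1, 0, 0, 0, 0, 0, -0.6], [1, 0, 0, 0, 0, 0, -0.6], [1, 0, 0, 0, 0, 0, -0.6], [1, 0, 0, 0, 0, 0, 0]]

```text
t: 8.22
ee_pos: [461.0, 277.1, 130.7]
orientation: [2.427, 1.995, 0.005]
ft_force: [-0.0, 0.1, 17.5]
width: 53.4
grasp_force: 30.0
```

servo_tool:
  plan:
    - [[1, 0, 0, 0, 0, 0, -0.6], [1, 0, 0, 0, 0, 0, -0.6], [1, 0, 0, 0, 0, 0, -0.6], [1, 0, 0, 0, 0, 0, 0]]

```text
t: 8.55
ee_pos: [460.8, 277.3, 130.3]
orientation: [2.576, 1.798, 0.005]
ft_force: [0.9, 1.1, 13.5]
width: 53.5
grasp_force: 30.0
```

servo_tool:
  plan:
    - [[1, 0, 0, -0.03, 0, 0, 0], [1, 0, 0, -0.03, 0, 0, 0], [1, 0, 0, 0, 0, 0, 0]]

```text
t: 8.8
ee_pos: [461.1, 277.2, 129.3]
orientation: [2.574, 1.801, 0.006]
ft_force: [-2.3, -2.9, 30.4]
width: 53.5
grasp_force: 30.0
```

servo_tool:
  plan:
    - [[1, 0, 0, 0.03, 0, 0, -0.6], [1, 0, 0, 0, 0, 0, -0.6], [1, 0, 0, 0, 0, 0, 0]]

```text
t: 9.05
ee_pos: [460.5, 276.8, 128.7]
orientation: [2.667, 1.661, 0.003]
ft_force: [2.2, -0.7, 9.1]
width: 54.1
grasp_force: 30.0
```

servo_tool:
  plan:
    - [[1, 0, 0, -0.03, 0, 0, 0], [1, 0, 0, -0.03, 0, 0, 0], [1, 0, 0, 0, 0, 0, 0]]

```text
t: 9.3
ee_pos: [460.7, 276.6, 126.3]
orientation: [2.665, 1.664, 0.003]
ft_force: [3.4, -1.8, 8.3]
width: 53.4
grasp_force: 30.0
```

servo_tool:
  plan:
    - [[1, 0, 0, -0.03, 0, 0, 0], [1, 0, 0, -0.02, 0, 0, 0], [1, 0, 0, 0, 0, 0, 0]]

```text
t: 9.55
ee_pos: [460.8, 276.7, 125.8]
orientation: [2.665, 1.664, 0.004]
ft_force: [-2.3, -4.5, 30.2]
width: 53.7
grasp_force: 30.0
```

```bash
python3 - <<'E'
from h import *
o=readout.get_obs();print(o['ee_pos'],o['ft_force'],o['moment'])
E
```

```text
[460.80125792 276.67432662 125.81797409] [-2.26733681 -4.51228286 30.20322303] [-0.75465381  0.62649374 -0.27709274]
```

servo_tool:
  plan:
    - [[1, 0, 0, 0.02, 0, 0, 0], [1, 0, 0, 0, 0, 0, 0], [1, 0, 0, 0, 0, 0, 0], [1, 0, 0, 0, 0, 0, 0]]

```text
t: 9.88
ee_pos: [460.8, 276.7, 125.9]
orientation: [2.665, 1.664, 0.004]
ft_force: [-0.1, -2.2, 20.9]
width: 54.1
grasp_force: 30.0
```

```bash
python3 - <<'E'
from h import *
o=readout.get_obs();print(o['ee_pos'],o['ft_force'],o['moment'])
im,c=shot('side','pics/s1.png'); a=cv2.imread('pics/side0.png')
im2,c2=shot('scene','pics/sc1.png'); a2=cv2.imread('pics/scene0.png')
rows=[]
for cc,x,y in((c,a,im),(c2,a2,im2)):
    p=proj(cc,np.array([[460.5,276.4,82],[460.5,276.4,75]]));print(p)
    u,v=p[0].astype(int); f=lambda q:cv2.resize(q[v-30:v+45,u-50:u+50],(400,300),interpolation=cv2.INTER_CUBIC)
    rows.append(np.hstack([f(x),f(y)]))
cv2.imwrite('pics/cmp.png',np.vstack(rows))
E
```

```text
[460.77592922 276.65593137 125.91713135] [-0.10775193 -2.19725712 20.85297635] [-0.56895385  0.19403802 -0.21704952]
[[204.8703013  173.28168645]
 [205.09474373 175.67472021]]
[[185.17970528 189.29951158]
 [185.44726228 192.18428836]]
```

View pics/cmp.png

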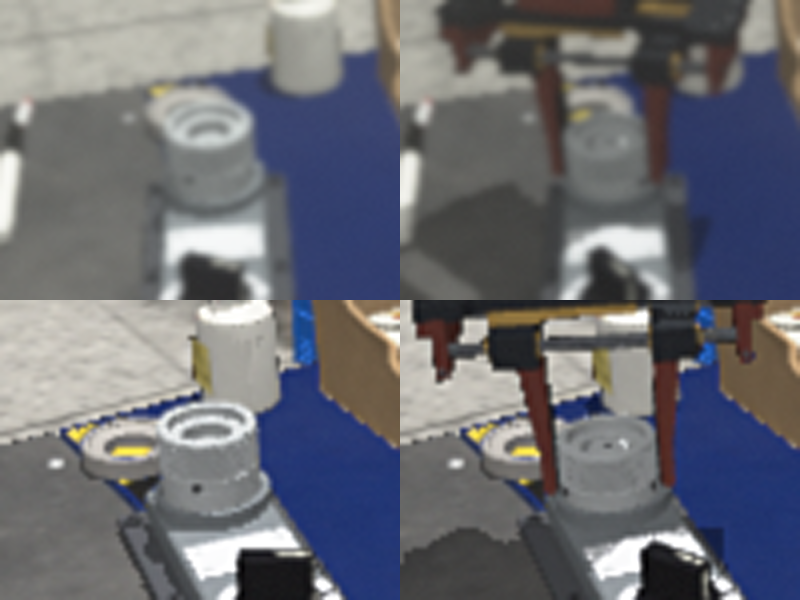

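Before-and-after crops show the collar top down by about 3 px, where 2.9 px is expected for 7 mm. The collar is level between the fingers and the dial has not moved. The TCP travel was 7.1 mm against a hard stop, so the collar is home.

```bash
python3 -c "
from workcell import close_job
print(close_job())"
```

```text
the job is handed in; nothing more can be done
None
```

I handed the job in at about 10 s of the 48 s: by my measurements the dial is at about 60°, and the gripper is holding the collar pushed fully home over the cross pin with about 21 N at the wrist. The interface did not return a verdict.

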